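# Clear the empty core and hold the unwinder's tension arm back

### The job

The label unwinder is due for a new roll: lift the empty cardboard core up off its hub and put it in the grey scrap tray, beside the old core there. Then pull the roller end of the sprung tension arm forward, all the way to its stop, and finish while still holding it there with the gripper so that the web can be threaded; do not let go. Leave the full roll on its hub and everything else where it stands.

Things in the scene. Friction and masses are not known exactly. Their poses are not given: they have to be found in the camera images.
- unwinder: Label unwinder, fixed: a grey plate 240 (x) x 280 (y) x 18 mm, origin at the centre of its underside. Its -x edge is its front. Two equal hubs stand on it at (40, 65) and (40, -65) mm: each an aluminium flange 68 mm wide whose top is 22 mm above the table, and on it a black post 30 mm in diameter that ends 62 mm above the table. Either hub may carry the empty core, the other the full roll. The tension arm is pivoted near its front right (-x, -y) corner.
- core_mid (a point): Centre (half-way up) of the empty cardboard core: an upright open tube, 46 mm outside, 38 mm inside, 80 mm tall, about 60 g, slipped loosely over one of the hubs and resting on its flange.
- core: The same empty core; origin at the centre of its lower end, z along the tube.
- tray: Grey scrap tray, fixed to the table: open box 200 (x) x 120 (y) mm, 35 mm high, walls and floor 4 mm; origin at the centre of its underside. It stands to the left or to the right of the unwinder. An old core stands in its +x half, about 55 mm from the centre; the -x half is free.
- tension_arm (a joint): Angle of the tension arm: 0 at rest (its spring holds it there, arm along the plate's +y), 0.70 rad at its stop. It grows as the arm turns anticlockwise seen from above, so the roller swings to the plate's front (-x). A spring pulls it back always: about 3 N at the roller at rest, 6.5 N at the stop. It does not latch.
- roller (a point): The upright steel roller at the arm's free end, half-way up: 22 mm in diameter, 58 mm tall, from 52 to 110 mm above the table, free all round; the flat arm (10 mm thick, 18 mm wide) runs just below it. 120 mm from the pivot. It does not spin on the arm.
- pivot_axis (a point): Vertical axis of the tension arm, at the plate's upper face, (-50, -115) mm in the plate's frame.
- roll: Full white label roll, 90 mm in diameter, 60 mm tall, 0.4 kg, on the other hub (its top 82 mm above the table); origin at the centre of its lower end. Bystander.
- old_core: Old cardboard core, 46 mm x 80 mm, standing in the tray; origin at the centre of its lower end. Bystander.
- tin_a: Ink tin, 84 mm wide, 75 mm tall. Bystander.
- tin_b: Ink tin with paper label, 84 mm wide, 75 mm tall. Bystander.
- jar: White jar, 60 mm wide, 90 mm tall, on the left, at the side nearer the robot. Bystander.
- loupe: Black loupe, 48 mm wide, 48 mm tall, in front of the unwinder on the press sheet. Bystander.
- ink_knife: Ink spatula, 260 mm long, lying flat on the press sheet. Bystander.

How it is judged:
By the outcome, as a careful person would: the job done as asked, in the order asked, and still so for the second after the job is handed in, while the arm keeps its last pose, push and grip.
It also fails if it takes over 56 s, if anything falls off the work surface, if the arm or the gripper's body presses on something with over 40 N, if the wrist force passes 120 N, or if a joint passes its speed limit or range.

### The arm

A 7-joint arm with a two-finger parallel gripper is mounted at the origin on the work surface. World frame = base frame: x ahead of the robot, y to its left, z up, the work surface at z = 0. Lengths are in m, angles in degrees, forces in N, time in s.
With the tool pointing down it reaches from about 0.425 to 0.875 m from the base axis. Payload 4.7 kg.
Tool frame: the origin (TCP) lies at the very end of the fingers, on their centre line; the grasp point (between the pads) lies 19 mm behind it; z points along the fingers, y is the line along which they close (so a half turn about z gives the same grasp; the last joint's range is limited). The gripper opens to 87 mm and grips with 3 to 60 N. Pads are 19 mm wide; open, the fingers measure 117 mm over their backs; the gripper's body (75 mm by 190 mm) begins 51 mm behind the grasp point.
Start: joints at [73.115, 18.392, -4.016, 83.108, 1.295, 78.541, -3.26], TCP at [0.198, -0.619, 0.223] pointing down, gripper open.
Joint ranges: [-163.93, 163.93], [-17.29, 119.83], [-79.2, 71.16], [3.27, 140.29], [-89.18, 269.18], [5.43, 117.66], [-154.24, 154.24]. Speed limits (degrees/s): [147.25, 147.25, 180, 180, 180, 180, 180].

### API

Orientations are given as [roll, pitch, yaw] about the fixed x, y, z axes, in that order (R = Rz(yaw) Ry(pitch) Rx(roll)).
In Python, from cell import get_obs, read_camera, sign_off, silhouettes gives the robot as it stands.
- The arm moves only by the tool play_rows, never from a script. Its argument "steps" is a list that holds one entry, the list of rows, each a list of 7 numbers: the shift along the tool's x, y, z in m, then the turn, a rotation vector about the tool's x, y, z in rad, then the finger opening in m, from 0 to 0.087. A call has 1 to 12 rows; each row shifts and turns the commanded pose from where the row before left it, along the tool's axes as they then stand; what a row does not reach is not made up. A row lasts 1/10 s, in which the tool goes at most 50 mm and 8.59 degrees, less where a joint would pass 70% of its speed; a pose out of reach is approached as far as the arm can. A call is refused whole if a number of a shift passes 0.05 or a number of a turn 0.15, either way. A call with a gripper value outside its range is refused whole. The fingers move at their own pace and stop on an object; "force" is the grip in N (left out, the last holds). Time passes only in rows, so rows that do not move let the fingers close. It gives the time, the measured TCP pose, the force, the opening and the grip force at its end, in the units of the state.
- get_obs(): the state, without advancing time (a new reading comes with each control period).
- read_camera(name): name is "scene" or "side" or "wrist"; returns a dict with "frame" (400x640x3 uint8, red, green, blue), "intrinsics" (3x3 intrinsics, pixels), "view" (4x4, takes a point from world to camera coordinates). Camera axes: x right, y up, looking along -z (the intrinsics and any distortion apply to the point x, -y, -z); pixel columns grow to the right and rows downward; lengths in m; the calibration is good to about 2 mm. A picture is of the moment at which its call begins. There is no depth.
- sign_off(): hands the job in; it is judged then, once.
Trained networks look in the newest picture that a camera, given by its name, has taken for a name from the list of things; names that differ only in an ending like _2 or _b are one class to them, and where a whole thing is asked for, a point or a joint stands for the part that bears it (a point fixed in the world has none). Each returns a list of dicts, best first, with "p" (0 to 1); they miss things now and then, are a little off and sometimes report something else, mostly with a low value. They report only what shows in the picture. A call takes as long as a camera call.
- silhouettes(camera, name): "pixels" (400x640 bool, what is visible of it) and "extent" ([left, top, right, bottom] in pixels, round what is visible of it).
The state is a dict: "time_s": time; "qpos": joint angles; "joint_velocities": joint speeds; "effort": joint torques, N m; "tool_pos": TCP position; "tool_rot": TCP orientation; "force": force on the tool from outside, world axes, zero at the start; "wrist_torque": the same for the moment, N m; "grip_width": finger opening in m; "grasp_force": force on a finger pad.
Only numpy, scipy, OpenCV 4.12 (cv2) and the standard library are available. Lean on these libraries where they do the work, as an engineer would, in place of code of your own. Each camera call takes 0.05 s, during which the arm holds its last target. There are 200 camera calls.

## Working session

There is one attempt and no reset: what is moved stays moved. The work goes in short steps, Python scripts to look and compute and a tool call to move; the robot and the scene stay as the last step left them, time stands still between calls to the robot, and variables do not carry over. Pictures are saved under pics/ and viewed, at most 10 in all, crops included, and the job is handed in when it is done.

Besides the shell and the picture viewer there is one more tool, called after ">>>" as name(argument=value, ...) on one line, values as JSON. play_rows: Moves the arm, as the interface text tells. Its arguments: {"type":"object","properties":{"steps":{"type":"array","items":{"type":"array","items":{"type":"array","items":{"type":"number"}}}},"force":{"type":"number"}},"required":["steps"]}

```bash
mkdir -p pics; cat > h.py <<'E'
import numpy as np, cv2
from cell import get_obs, read_camera, sign_off, silhouettes
def ray(c,px):
    K=np.array(c["intrinsics"]);V=np.array(c["view"])
    d=np.linalg.inv(K)@np.array([px[0],px[1],1.]);d=np.array([d[0],-d[1],-d[2]])
    R=V[:3,:3];return -R.T@V[:3,3],R.T@d
def atz(c,px,z):
    o,d=ray(c,px);return o+d*(z-o[2])/d[2]
def proj(c,P):
    K=np.array(c["intrinsics"]);V=np.array(c["view"])
    p=V[:3,:3]@np.array(P)+V[:3,3];q=K@np.array([p[0],-p[1],-p[2]]);return q[:2]/q[2]
E
python3 - <<'E'
from h import *
ims=[]
for n in("scene","side"):
    c=read_camera(n);f=np.array(c["frame"]);cv2.imwrite(f"pics/{n}0.png",f[:,:,::-1])
    print(n,np.round(ray(c,(320,200)),3).tolist(), [k for k in c])
    for t in("unwinder","core","tray","tension_arm","roller","roll","old_core","tin_a","jar","loupe","ink_knife"):
        for s in silhouettes(n,t)[:3]:
            print(t,round(s["p"],2),[int(v) for v in s["extent"]])
print(get_obs())
E
```

```text
scene [[1.234, -0.119, 1.164], [-0.561, 0.079, -0.824]] ['frame', 'intrinsics', 'view']
unwinder 0.79 [277, 197, 398, 296]
core 0.72 [305, 235, 324, 263]
tray 0.85 [153, 207, 207, 280]
tension_arm 0.73 [284, 205, 335, 239]
tension_arm 0.2 [359, 156, 374, 176]
roller 0.8 [285, 204, 339, 236]
roll 0.65 [345, 223, 382, 266]
old_core 0.91 [164, 244, 194, 271]
tin_a 0.96 [185, 276, 226, 316]
tin_a 0.76 [439, 242, 479, 283]
jar 0.63 [411, 118, 436, 151]
loupe 0.86 [362, 157, 374, 176]
ink_knife 0.91 [251, 153, 334, 202]
side [[0.338, 0.982, 0.834], [0.135, -0.799, -0.586]] ['frame', 'intrinsics', 'view']
unwinder 0.91 [223, 186, 336, 280]
unwinder 0.72 [385, 316, 418, 372]
unwinder 0.24 [243, 214, 284, 256]
core 0.76 [261, 180, 283, 218]
tray 0.81 [293, 135, 364, 167]
tension_arm 0.79 [297, 192, 315, 227]
tension_arm 0.69 [223, 188, 340, 278]
roller 0.63 [301, 188, 320, 226]
roller 0.38 [293, 135, 367, 170]
roll 0.6 [242, 211, 283, 256]
old_core 0.86 [307, 128, 321, 155]
tin_a 0.78 [168, 277, 218, 330]
tin_a 0.69 [254, 129, 287, 171]
tin_a 0.58 [307, 129, 322, 154]
jar 0.69 [221, 190, 341, 282]
jar 0.67 [388, 319, 417, 371]
loupe 0.94 [361, 265, 382, 293]
ink_knife 0.94 [356, 192, 410, 257]
{'time_s': 1.2, 'qpos': array([73.11620783, 18.39037663, -4.01615936, 83.10855052,  1.29374923,
       78.53922488, -3.26006069]), 'joint_velocities': array([ 0.02083852,  0.0339253 ,  0.02338605,  0.11712005, -0.03010451,
       -0.02133101,  0.08255427]), 'effort': array([-3.13807896e-04, -4.91101813e+01, -4.03801147e-01, -3.12766707e+01,
       -6.36570691e-02,  3.36892228e-02,  3.91112644e-05]), 'tool_pos': array([ 0.19751902, -0.61928732,  0.22259531]), 'tool_rot': array([1.79993090e+02, 1.46639924e-03, 1.76923575e+01]), 'force': array([-0.5274578 ,  0.07285593, -0.15266375]), 'wrist_torque': array([-0.00372906,  0.02242464,  0.00093633]), 'grasp_force': 0.0, 'grip_width': 0.08702488472509065}
```

View pics/scene0.png

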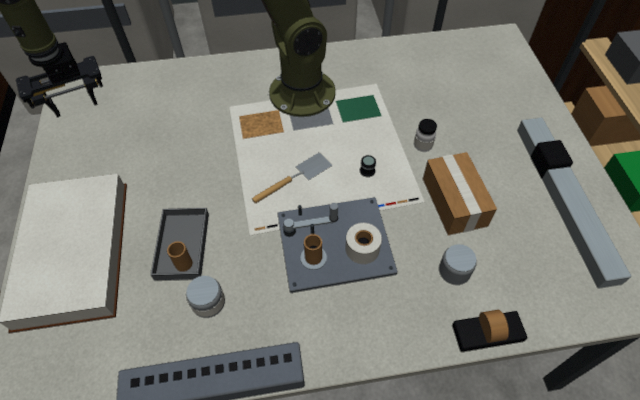

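View pics/side0.png

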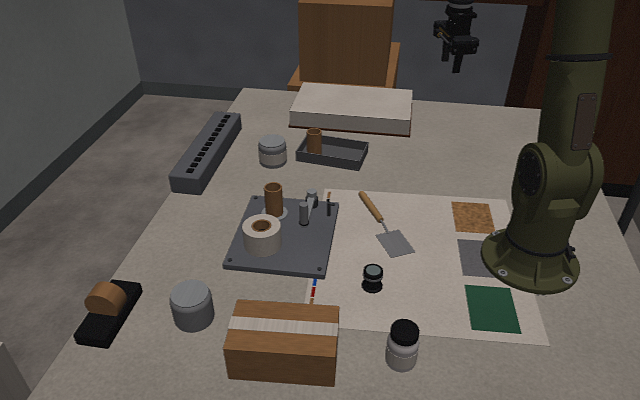

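The core is on the -y hub (scene 314,248), the roll is at (364,241), and the roller is at (334,212). The tray is on the robot's right (181,243), with the old core at (180,256).

```bash
cat > m.py <<'E'
from h import *
from scipy.optimize import least_squares
C={n:read_camera(n) for n in("scene","side")}
def best(n,t,box):
    for s in silhouettes(n,t):
        e=s["extent"]
        if abs((e[0]+e[2])/2-box[0])<12 and abs((e[1]+e[3])/2-box[1])<14: return s
def cylfit(t,boxes,r,z0,z1,x0):
    E={n:best(n,t,b) for n,b in boxes.items()}
    a=np.linspace(0,2*np.pi,40)
    def f(p):
        o=[]
        for n,s in E.items():
            if s is None: continue
            q=np.array([proj(C[n],[p[0]+r*np.cos(u),p[1]+r*np.sin(u),z]) for z in(z0,z1) for u in a])
            e=s["extent"]; o+=[q[:,0].min()-e[0],q[:,0].max()-e[2],q[:,1].min()-e[1]]
        return o
    R=least_squares(f,x0,loss="soft_l1");print(t,np.round(R.x,4),np.round(f(R.x),1));return R.x
core=cylfit("core",dict(scene=(314,249),side=(272,199)),.023,.022,.102,atz(C["scene"],(314,249),.06)[:2])
roll=cylfit("roll",dict(scene=(364,244),side=(262,234)),.045,.022,.082,atz(C["scene"],(364,244),.05)[:2])
old=cylfit("old_core",dict(scene=(179,257),side=(314,141)),.023,.004,.084,atz(C["scene"],(179,257),.04)[:2])
def boxfit(t,boxes,sx,sy,h,x0):
    def pts(p):
        c,s=np.cos(p[2]),np.sin(p[2])
        return [[p[0]+c*x-s*y,p[1]+s*x+c*y,z] for x in(-sx/2,sx/2) for y in(-sy/2,sy/2) for z in(0,h)]
    H={}
    for n,b in boxes.items():
        s=best(n,t,b)
        if s is not None: H[n]=np.array(s["pixels"]).astype(np.uint8)
    def f(p):
        o=[]
        for n,m in H.items():
            k=cv2.convexHull(np.array([proj(C[n],q) for q in pts(p)],np.float32))
            im=np.zeros(m.shape,np.uint8);cv2.fillConvexPoly(im,np.round(k*16).astype(np.int32),255,cv2.LINE_AA,4)
            mm=cv2.fillConvexPoly(np.zeros_like(m),cv2.convexHull(np.argwhere(m)[:,::-1].astype(np.int32)),1) if t=="tray" else m
            o.append(np.abs(im/255-mm).sum()/ (mm.sum()))
        return sum(o)
    from scipy.optimize import minimize
    R=minimize(f,x0,method="Nelder-Mead",options=dict(initial_simplex=np.array(x0)+np.array([[0,0,0],[.02,0,0],[0,.02,0],[0,0,.15]])))
    print(t,np.round(R.x,4),R.fun,list(H));return R.x
d=roll-core;yaw=np.arctan2(d[1],d[0])-np.pi/2
print("dist",np.hypot(*d),"yaw",np.degrees(yaw))
def T(p,l):
    c,s=np.cos(p[2]),np.sin(p[2]);return np.array([p[0]+c*l[0]-s*l[1],p[1]+s*l[0]+c*l[1]])
mid=(core+roll)/2; org=T([*mid,yaw],(-.04,0));print("plate from hubs",org)
pl=boxfit("unwinder",dict(scene=(337,247),side=(280,233)),.24,.28,.018,[*org,yaw])
tr=boxfit("tray",dict(scene=(180,243),side=(330,151)),.2,.12,.035,[*atz(C["scene"],(181,243),.017)[:2],yaw])
for p in([*org,yaw],pl):
    for l in((-.05,-.115),(-.05,.005),(.04,-.065)): print(l,np.round(T(p,l),4))
    R=T(p,(-.05,.005)); print("roller px",[np.round(proj(C[n],[*R,.11])) for n in C])
print("tray free",T(tr,(-.05,0)),"old from tray", old-tr[:2])
for n in ("scene","side"):
    f=np.array(C[n]["frame"])[:,:,::-1]
    x,y,w,h=(130,180,280,120) if n=="scene" else (210,115,180,180)
    cv2.imwrite(f"pics/{n}1.png",cv2.resize(f[y:y+h,x:x+w],None,fx=2.8,fy=2.8,interpolation=cv2.INTER_CUBIC))
E
python3 m.py
```

```text
core [ 0.6367 -0.055 ] [-2.1  0.8 -0.7  0.1 -1.   0.2]
roll [0.6275 0.0796] [-0.9  3.6 -2.5 -1.2  0.3 -3.3]
old_core [ 0.5872 -0.3869] [ 1.7 -1.7 -2.7 -0.3 -0.9 -1.5]
dist 0.13493980744920586 yaw 3.9232638372358557
plate from hubs [0.5921696  0.00958607]
unwinder [0.5892 0.0083 0.0229] 0.6711723501681659 ['scene', 'side']
tray [ 0.5312 -0.3943 -0.1298] 0.16010505642539063 ['scene', 'side']
(-0.05, -0.115) [ 0.5502 -0.1086]
(-0.05, 0.005) [0.5419 0.0112]
(0.04, -0.065) [ 0.6365 -0.0525]
roller px [array([333., 207.]), array([303., 202.])]
(-0.05, -0.115) [ 0.5418 -0.1079]
(-0.05, 0.005) [0.5391 0.0121]
(0.04, -0.065) [ 0.6306 -0.0558]
roller px [array([333., 206.]), array([304., 203.])]
tray free [ 0.48164661 -0.38782113] old from tray [0.05599502 0.00743781]
```

View pics/scene1.png

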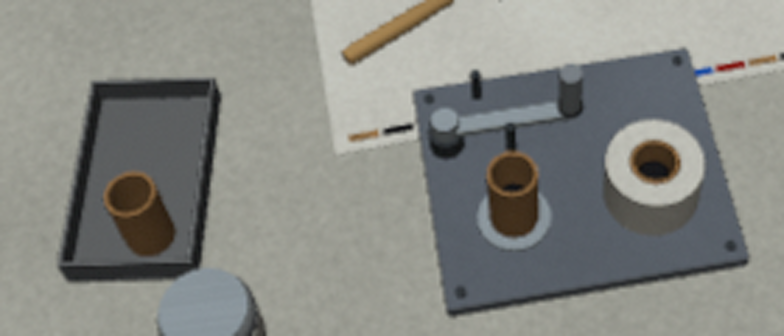

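The crop confirms the layout: core at about (513,195) on its flange, roller at about (570,90), and the left part of the tray free. I'll move to above the core.

>>> play_rows(steps=[[[0.0295,-0.0202,0,0,0,0,0.087],[0.0295,-0.0202,0,0,0,0,0.087],[0.0295,-0.0202,0,0,0,0,0.087],[0.0295,-0.0202,0,0,0,0,0.087],[0.0295,-0.0202,0,0,0,0,0.087],[0.0295,-0.0202,0,0,0,0,0.087],[0.0295,-0.0202,0,0,0,0,0.087],[0.0295,-0.0202,0,0,0,0,0.087],[0.0295,-0.0202,0,0,0,0,0.087],[0.0295,-0.0202,0,0,0,0,0.087],[0.0295,-0.0202,0,0,0,0,0.087],[0.0295,-0.0202,0,0,0,0,0.087]]])

```text
time_s: 3.0
tool_pos: [0.4619, -0.2796, 0.2228]
tool_rot: [180.0, -0.0, 17.7]
force: [0.2, 0.3, -0.2]
grip_width: 0.087
grasp_force: 0.0
```

>>> play_rows(steps=[[[0.0295,-0.0202,0,0,0,0,0.087],[0.0295,-0.0202,0,0,0,0,0.087],[0.0295,-0.0202,0,0,0,0,0.087],[0.0295,-0.0202,0,0,0,0,0.087],[0.0295,-0.0202,0,0,0,0,0.087],[0.0295,-0.0202,0,0,0,0,0.087],[0.0295,-0.0202,0,0,0,0,0.087],[0.0295,-0.0202,0,0,0,0,0.087],[0,0,0,0,0,-0.14,0.087],[0,0,0,0,0,-0.14,0.087],[0,0,0,0,0,-0.14,0.087],[0,0,0,0,0,-0.14,0.087]]])

```text
time_s: 4.2
tool_pos: [0.6369, -0.055, 0.2225]
tool_rot: [-180.0, 0.0, 50.1]
force: [0.0, 0.3, 0.2]
grip_width: 0.0871
grasp_force: 0.0
```

>>> play_rows(steps=[[[0,0,0,0,0,-0.14,0.087],[0,0,0,0,0,-0.14,0.087],[0,0,0,0,0,-0.14,0.087],[0,0,0,0,0,-0.14,0.087],[0,0,0,0,0,-0.14,0.087],[0,0,0,0,0,0,0.087],[0,0,0,0,0,0,0.087]]])

```text
time_s: 4.9
tool_pos: [0.6368, -0.0553, 0.2225]
tool_rot: [180.0, 0.0, 89.7]
force: [-0.5, 0.4, -1.0]
grip_width: 0.0871
grasp_force: 0.0
```

```bash
python3 - <<'E'
from h import *
o=get_obs();print(o["time_s"],o["tool_pos"],o["tool_rot"],o["qpos"].round(1))
c=read_camera("wrist");f=np.array(c["frame"]);cv2.imwrite("pics/w1.png",f[:,:,::-1])
print(np.round(ray(c,(320,200)),3).tolist())
for t in("core","roll","roller"):
    for s in silhouettes("wrist",t)[:2]: print(t,s["p"],s["extent"])
print(proj(c,[.6367,-.055,.102]),proj(c,[.541,.012,.11]))
E
```

```text
4.9 [ 0.63683025 -0.05529678  0.22253608] [1.79998939e+02 4.40989591e-03 8.96778900e+01] [ 34.7  22.  -42.   83.6  14.8  80.   -8.1]
[[0.638, 0.026, 0.384], [0.016, -0.292, -0.956]]
core 0.69 [284.7, 155.5, 330.4, 215.1]
roll 0.6 [252.8, 0.0, 353.1, 97.9]
roller 0.58 [188.2, 105.6, 252.6, 236.0]
[313.78147417 194.32645944] [200.60370451 121.38632499]
```

View pics/w1.png

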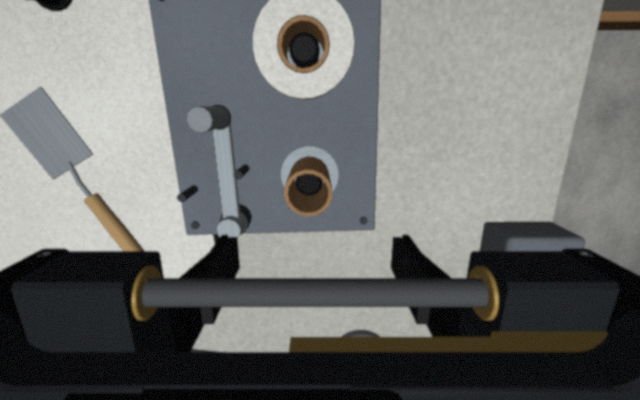

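The wrist view shows the core rim centred at about (309,192) and the roller top at about (202,118). Both are within 5 mm of the estimates, so I'll shift the core by -4 mm in x and descend.

>>> play_rows(steps=[[[0.002,-0.004,0.025,0,0,0,0.087],[0,0,0.025,0,0,0,0.087],[0,0,0.025,0,0,0,0.087],[0,0,0.025,0,0,0,0.087],[0,0,0.025,0,0,0,0.087],[0,0,0.02,0,0,0,0.087],[0,0,0.01,0,0,0,0.087],[0,0,0,0,0,0,0.03],[0,0,0,0,0,0,0.03],[0,0,0,0,0,0,0.03],[0,0,0,0,0,0,0.03],[0,0,0,0,0,0,0.03]]], force=15)

```text
time_s: 6.3
tool_pos: [0.6333, -0.0531, 0.0684]
tool_rot: [179.9, 0.0, 89.9]
force: [-0.0, 0.6, 0.2]
grip_width: 0.0546
grasp_force: 0.0
```

>>> play_rows(steps=[[[0,0,0,0,0,0,0.03],[0,0,0,0,0,0,0.03],[0,0,0,0,0,0,0.03]]])

```text
time_s: 6.6
tool_pos: [0.6329, -0.0532, 0.0679]
tool_rot: [180.0, 0.0, 89.9]
force: [-1.1, -0.4, 2.5]
grip_width: 0.0459
grasp_force: 15.0
```

>>> play_rows(steps=[[[0,0,-0.008,0,0,0,0.03],[0,0,-0.015,0,0,0,0.03],[0,0,-0.02,0,0,0,0.03],[0,0,-0.022,0,0,0,0.03],[0,0,-0.022,0,0,0,0.03],[0,0,-0.022,0,0,0,0.03],[0,0,-0.02,0,0,0,0.03],[0,0,-0.01,0,0,0,0.03],[0,0,0,0,0,0,0.03]]])

```text
time_s: 7.5
tool_pos: [0.6339, -0.0528, 0.2088]
tool_rot: [179.8, 0.0, 89.9]
force: [-0.8, 0.0, -1.1]
grip_width: 0.0456
grasp_force: 15.0
```

```bash
python3 - <<'E'
from h import *
o=get_obs();print(o["time_s"],o["tool_pos"],o["qpos"].round(1),o["grip_width"],o["grasp_force"])
for n in("scene","side"):
    c=read_camera(n);f=np.array(c["frame"])
    print(n,proj(c,o["tool_pos"]))
    for s in silhouettes(n,"core")[:3]: print(s["p"],s["extent"])
c=read_camera("scene")
for t in((.485,-.388),(.587,-.387)):print(proj(c,[*t,.004]),proj(c,[*t,.084]))
s=silhouettes("scene","tray")[0];h=cv2.convexHull(np.argwhere(s["pixels"])[:,::-1].astype(np.int32))
q=cv2.approxPolyDP(h,4,True)[:,0];print(q.tolist(),[atz(c,p,.035)[:2].round(3).tolist() for p in q])
E
```

```text
7.5 [ 0.63390457 -0.05282197  0.20884791] [ 34.9  21.9 -42.1  85.4  14.8  78.2  -8.2] 0.045567216345786934 14.998326633133274
scene [312.30871257 219.56849433]
0.59 [309.6, 207.2, 316.6, 206.5]
side [269.46019126 149.16337008]
0.85 [259.2, 133.1, 279.5, 173.5]
[184.26617341 231.03846039] [176.96648358 215.1197174 ]
[184.71573105 264.15868972] [177.10049784 249.27763204]
[[206, 208], [201, 274], [154, 280], [150, 272], [162, 209]] [[0.44, -0.322], [0.639, -0.34], [0.636, -0.455], [0.612, -0.466], [0.424, -0.441]]
```

>>> play_rows(steps=[[[-0.015,-0.007,0,0,0,0,0.03],[-0.025,-0.012,0,0,0,0,0.03],[-0.032,-0.014,0,0,0,0,0.03],[-0.032,-0.014,0,0,0,0,0.03],[-0.032,-0.014,0,0,0,0,0.03],[-0.032,-0.014,0,0,0,0,0.03],[-0.032,-0.014,0,0,0,0,0.03],[-0.032,-0.014,0,0,0,0,0.03],[-0.032,-0.014,0,0,0,0,0.03],[-0.032,-0.014,0,0,0,0,0.03],[-0.025,-0.012,0,0,0,0,0.03],[-0.012,-0.007,0,0,0,0,0.03]]])

```text
time_s: 9.0
tool_pos: [0.4788, -0.39, 0.2059]
tool_rot: [-179.9, 0.1, 89.6]
force: [0.3, -0.7, -0.9]
grip_width: 0.0456
grasp_force: 15.0
```

>>> play_rows(steps=[[[0,0,0.01,0,0,0,0.03],[0,0,0.02,0,0,0,0.03],[0,0,0.025,0,0,0,0.03],[0,0,0.025,0,0,0,0.03],[0,0,0.025,0,0,0,0.03],[0,0,0.02,0,0,0,0.03],[0,0,0.01,0,0,0,0.03],[0,0,0,0,0,0,0.03]]])

```text
time_s: 9.8
tool_pos: [0.4819, -0.3834, 0.0697]
tool_rot: [-179.9, -0.2, 90.0]
force: [-0.2, 0.5, -0.9]
grip_width: 0.0461
grasp_force: 15.0
```

```bash
python3 - <<'E'
from h import *
o=get_obs();print(o["time_s"],o["tool_pos"],o["tool_rot"],o["qpos"].round(1),o["grip_width"],o["grasp_force"])
c=read_camera("scene");a=np.array(c["frame"])[190:310,110:350,::-1]
d=read_camera("side");b=np.array(d["frame"])[90:210,220:460,::-1]
cv2.imwrite("pics/p1.png",cv2.resize(np.vstack([a,b]),None,fx=2.4,fy=2.4,interpolation=cv2.INTER_CUBIC))
E
```

```text
9.8 [ 0.48187489 -0.38336846  0.06972457] [-1.79878392e+02 -1.69585183e-01  9.00165318e+01] [ 61.9  24.4 -32.   96.9  14.1  62.9  25.7] 0.04608219193177083 14.998313998798949
```

View pics/p1.png

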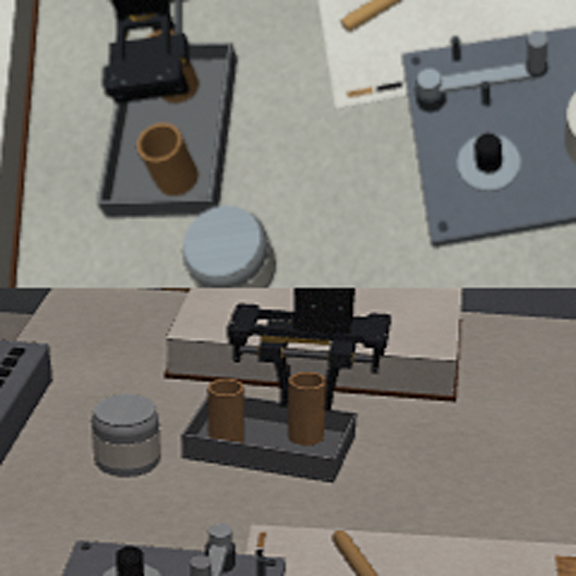

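The core hangs over the free half of the tray (side view 307,410) and the old core is undisturbed. Lower it slowly, then check for contact.

>>> play_rows(steps=[[[0,0,0.006,0,0,0,0.03],[0,0,0.005,0,0,0,0.03],[0,0,0.004,0,0,0,0.03],[0,0,0.002,0,0,0,0.03],[0,0,0,0,0,0,0.03]]])

```text
time_s: 10.4
tool_pos: [0.4819, -0.3857, 0.0542]
tool_rot: [-180.0, -0.0, 89.9]
force: [-0.0, 0.2, -0.7]
grip_width: 0.0459
grasp_force: 15.0
```

>>> play_rows(steps=[[[0,0,0.001,0,0,0,0.03],[0,0,0.001,0,0,0,0.03],[0,0,0,0,0,0,0.03]]])

```text
time_s: 10.7
tool_pos: [0.4822, -0.3858, 0.0525]
tool_rot: [-180.0, 0.0, 89.9]
force: [-1.0, 0.1, 0.0]
grip_width: 0.0463
grasp_force: 15.0
```

>>> play_rows(steps=[[[0,0,0.001,0,0,0,0.03],[0,0,0.001,0,0,0,0.03],[0,0,0,0,0,0,0.03]]])

```text
time_s: 11.0
tool_pos: [0.482, -0.3857, 0.0504]
tool_rot: [-180.0, -0.0, 89.9]
force: [0.4, -0.6, -0.2]
grip_width: 0.0459
grasp_force: 15.0
```

>>> play_rows(steps=[[[0,0,0.001,0,0,0,0.03],[0,0,0,0,0,0,0.03]]])

```text
time_s: 11.2
tool_pos: [0.4823, -0.3859, 0.0499]
tool_rot: [180.0, 0.0, 89.9]
force: [-0.9, 0.7, 1.7]
grip_width: 0.0455
grasp_force: 15.0
```

>>> play_rows(steps=[[[0,0,0,0,0,0,0.07],[0,0,0,0,0,0,0.07],[0,0,0,0,0,0,0.07],[0,0,0,0,0,0,0.07],[0,0,-0.005,0,0,0,0.07],[0,0,-0.01,0,0,0,0.07],[0,0,-0.02,0,0,0,0.07],[0,0,-0.03,0,0,0,0.07],[0,0,-0.03,0,0,0,0.07],[0,0,-0.03,0,0,0,0.07],[0,0,-0.025,0,0,0,0.07],[0,0,0,0,0,0,0.07]]])

```text
time_s: 12.4
tool_pos: [0.4845, -0.387, 0.2051]
tool_rot: [179.6, 0.3, 89.9]
force: [0.1, -0.0, 0.9]
grip_width: 0.0701
grasp_force: 0.0
```

```bash
python3 - <<'E'
from h import *
o=get_obs();print(o["time_s"],o["tool_pos"],o["tool_rot"])
for n in("scene","side"):
    c=read_camera(n)
    for s in silhouettes(n,"core")[:3]:
        e=s["extent"];print(n,round(s["p"],2),e)
    a=np.linspace(0,6.28,40)
    q=np.array([proj(c,[.482+.023*np.cos(u),-.386+.023*np.sin(u),z]) for z in(.004,.084) for u in a]);print("expected",q.min(0),q.max(0))
c=read_camera("side");cv2.imwrite("pics/p2.png",cv2.resize(np.array(c["frame"])[90:210,220:460,::-1],None,fx=2.4,fy=2.4,interpolation=cv2.INTER_CUBIC))
E
```

```text
12.4 [ 0.48452755 -0.38696144  0.20510284] [179.62990856   0.32869265  89.89149036]
scene 0.81 [169.1, 208.2, 193.8, 238.5]
expected [168.7526353  206.70317083] [193.53697262 237.31408974]
side 0.62 [337.9, 129.7, 356.6, 160.5]
expected [340.26205187 130.29824527] [356.37513907 161.02126509]
```

View pics/p2.png

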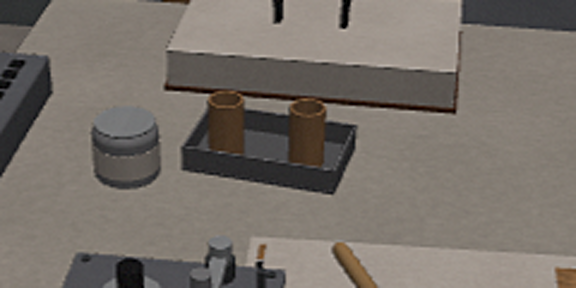

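The core stands upright in the free half of the tray. On to the roller.

>>> play_rows(steps=[[[0.015,0.002,0,0,0,0,0.07],[0.03,0.005,0,0,0,0,0.07],[0.036,0.005,0,0,0,0,0.07],[0.036,0.005,0,0,0,0,0.07],[0.036,0.005,0,0,0,0,0.07],[0.036,0.005,0,0,0,0,0.07],[0.036,0.005,0,0,0,0,0.07],[0.036,0.005,0,0,0,0,0.07],[0.036,0.005,0,0,0,0,0.07],[0.036,0.005,0,0,0,0,0.07],[0.036,0.006,0,0,0,0,0.07],[0.032,0.006,0,0,0,0,0.07]]])

```text
time_s: 13.85
tool_pos: [0.5409, 0.0184, 0.199]
tool_rot: [-179.9, -0.0, 90.0]
force: [0.3, -0.1, -1.0]
grip_width: 0.0704
grasp_force: 0.0
```

>>> play_rows(steps=[[[0,0,0,0,0,0,0.07],[0,0,0,0,0,0,0.07]]])

```text
time_s: 14.05
tool_pos: [0.5411, 0.0167, 0.199]
tool_rot: [-179.9, 0.0, 90.1]
force: [0.4, -1.3, -0.6]
grip_width: 0.0699
grasp_force: 0.0
```

```bash
python3 - <<'E'
from h import *
o=get_obs();print(o["time_s"],o["tool_pos"],o["tool_rot"],o["qpos"].round(1))
c=read_camera("wrist");f=np.array(c["frame"]);cv2.imwrite("pics/w2.png",f[:,:,::-1])
print(proj(c,[.5425,.015,.11]),proj(c,o["tool_pos"]))
for s in silhouettes("wrist","roller")[:2]: print(s["p"],s["extent"])
for p in((320,200),(330,200),(320,210)):print(atz(c,p,.11))
E
```

```text
14.05 [0.54114022 0.01672277 0.19896039] [-1.79927134e+02  9.13876269e-03  9.00658217e+01] [ 39.6  10.5 -48.8  99.1   8.2  74.2 -10.9]
[315.60379832 206.89994026] [313.50765957 253.13824785]
0.9 [303.2, 180.6, 330.3, 311.0]
0.16 [81.5, 149.9, 231.0, 337.7]
[0.54614703 0.02107906 0.11      ]
[0.5544974  0.02110757 0.11      ]
[0.54621829 0.01226026 0.11      ]
```

View pics/w2.png

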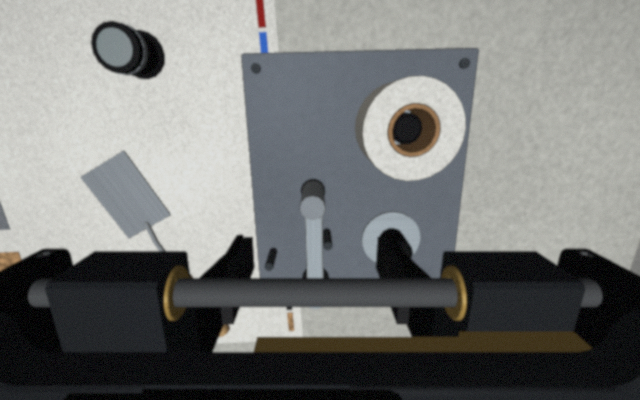

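Roller top at (312,207), i.e. about (0.5395, 0.015), 1.5 mm off the tool. Descend and close.

>>> play_rows(steps=[[[-0.002,-0.001,0.02,0,0,0,0.07],[0,0,0.025,0,0,0,0.07],[0,0,0.025,0,0,0,0.07],[0,0,0.025,0,0,0,0.07],[0,0,0.02,0,0,0,0.07],[0,0,0.012,0,0,0,0.07],[0,0,0.008,0,0,0,0.07],[0,0,0,0,0,0,0.07]]], force=40)

```text
time_s: 14.95
tool_pos: [0.5405, 0.0125, 0.0639]
tool_rot: [-179.9, -0.0, 89.8]
force: [0.3, 0.5, 0.2]
grip_width: 0.0699
grasp_force: 0.0
```

>>> play_rows(steps=[[[0,0,0,0,0,0,0.01],[0,0,0,0,0,0,0.01],[0,0,0,0,0,0,0.01],[0,0,0,0,0,0,0.01],[0,0,0,0,0,0,0.01],[0,0,0,0,0,0,0.01],[0,0,0,0,0,0,0.01],[0,0,0,0,0,0,0.01],[0,0,0,0,0,0,0.01]]])

```text
time_s: 15.85
tool_pos: [0.5391, 0.0131, 0.0644]
tool_rot: [-179.8, 0.0, 89.9]
force: [-5.5, 0.2, 5.2]
grip_width: 0.021
grasp_force: 40.0
```

>>> play_rows(steps=[[[-0.0003,-0.006,0,0,0,-0.05,0.01],[-0.0003,-0.006,0,0,0,-0.05,0.01],[-0.0003,-0.006,0,0,0,-0.05,0.01],[-0.0003,-0.006,0,0,0,-0.05,0.01],[-0.0003,-0.006,0,0,0,-0.05,0.01],[-0.0003,-0.006,0,0,0,-0.05,0.01],[0,0,0,0,0,0,0.01]]])

```text
time_s: 16.55
tool_pos: [0.5053, 0.0075, 0.0644]
tool_rot: [180.0, -0.0, 107.1]
force: [1.7, 2.9, -2.5]
grip_width: 0.0208
grasp_force: 40.0
```

>>> play_rows(steps=[[[-0.0003,-0.006,0,0,0,-0.05,0.01],[-0.0003,-0.006,0,0,0,-0.05,0.01],[-0.0003,-0.006,0,0,0,-0.05,0.01],[-0.0003,-0.006,0,0,0,-0.05,0.01],[-0.0003,-0.006,0,0,0,-0.05,0.01],[-0.0003,-0.006,0,0,0,-0.05,0.01],[0,0,0,0,0,0,0.01]]])

```text
time_s: 17.25
tool_pos: [0.4734, -0.0082, 0.0644]
tool_rot: [180.0, -0.1, 124.2]
force: [0.8, 4.8, -2.3]
grip_width: 0.0212
grasp_force: 40.0
```

>>> play_rows(steps=[[[-0.0002,-0.0035,0,0,0,-0.03,0.01],[-0.0002,-0.0035,0,0,0,-0.03,0.01],[-0.0002,-0.0025,0,0,0,-0.02,0.01],[0,0,0,0,0,0,0.01],[0,0,0,0,0,0,0.01]]])

```text
time_s: 17.75
tool_pos: [0.4661, -0.0137, 0.0644]
tool_rot: [180.0, -0.1, 128.7]
force: [-0.0, 5.3, -1.5]
grip_width: 0.0208
grasp_force: 40.0
```

>>> play_rows(steps=[[[0,-0.0012,0,0,0,-0.01,0.01],[0,0,0,0,0,0,0.01]]])

```text
time_s: 17.95
tool_pos: [0.4652, -0.0144, 0.0644]
tool_rot: [179.9, -0.1, 129.3]
force: [-1.2, 5.0, -0.7]
grip_width: 0.0212
grasp_force: 40.0
```

>>> play_rows(steps=[[[0,-0.0012,0,0,0,-0.01,0.01],[0,0,0,0,0,0,0.01]]])

```text
time_s: 18.15
tool_pos: [0.4643, -0.0152, 0.0644]
tool_rot: [179.9, -0.1, 129.9]
force: [0.2, 5.4, -1.9]
grip_width: 0.0211
grasp_force: 40.0
```

>>> play_rows(steps=[[[0,-0.0012,0,0,0,-0.01,0.01],[0,-0.0012,0,0,0,-0.01,0.01],[0,0,0,0,0,0,0.01]]])

```text
time_s: 18.45
tool_pos: [0.4625, -0.0167, 0.0644]
tool_rot: [179.9, -0.1, 131.1]
force: [-0.5, 6.2, -1.2]
grip_width: 0.0211
grasp_force: 40.0
```

>>> play_rows(steps=[[[0,-0.0015,0,0,0,-0.005,0.01],[0,0,0,0,0,0,0.01],[0,0,0,0,0,0,0.01]]])

```text
time_s: 18.75
tool_pos: [0.4623, -0.017, 0.0645]
tool_rot: [179.8, -0.1, 131.4]
force: [3.6, 6.8, -4.8]
grip_width: 0.0209
grasp_force: 40.0
```

>>> play_rows(steps=[[[0,-0.0015,0,0,0,0,0.01],[0,0,0,0,0,0,0.01],[0,0,0,0,0,0,0.01]]])

```text
time_s: 19.05
tool_pos: [0.4622, -0.0171, 0.0645]
tool_rot: [179.7, -0.1, 131.4]
force: [7.0, 8.7, -8.9]
grip_width: 0.0212
grasp_force: 40.1
```

The tool stopped moving while the force rose, and the chord gives about 0.70 rad, so the arm is at its stop. One last look.

```bash
python3 - <<'E'
from h import *
a=np.array(read_camera("scene")["frame"])[150:310,110:410,::-1]
b=np.array(read_camera("side")["frame"])[110:290,160:460,::-1]
cv2.imwrite("pics/f.png",cv2.resize(np.vstack([a,b]),None,fx=1.75,fy=1.75,interpolation=cv2.INTER_CUBIC))
E
```

```text
(no output)
```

View pics/f.png

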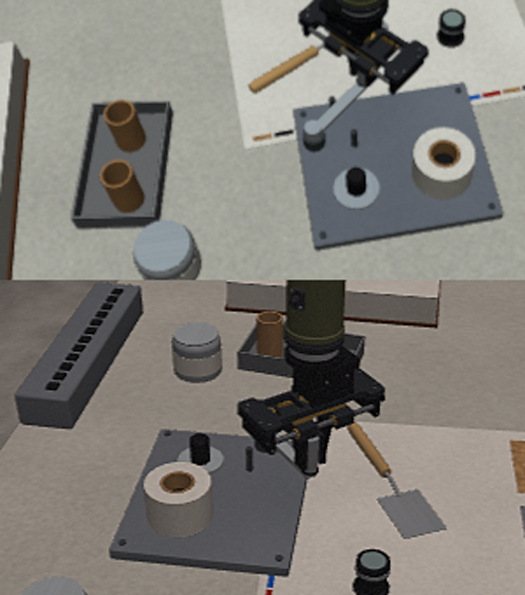

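The picture shows both cores upright in the tray, the arm swung forward to its front peg with the roller in the gripper, and the roll, loupe and knife in place.

```bash
python3 -c "
from h import *
print(sign_off())"
```

```text
the job is handed in; nothing more can be done
None
```

The job is handed in: the empty core stands in the scrap tray beside the old one, and the gripper is still holding the tension arm forward at its stop (about 0.70 rad).

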